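# Purge the trap, then set the airbrush air valve two turns open

### The job

Set the air supply for the airbrush bench: first push the yellow purge plunger on the moisture trap fully down through its stroke and let it spring back, then take the red valve wheel by its black handle, close it clockwise to its stop and from there back it off (counterclockwise) exactly two full turns. Finish while still gripping the black handle with the wheel at rest at that setting; do not let go at the end. Leave the two jars, the glass tile and the marker pen where they are.

Things in the scene. Friction and masses are not known exactly. Their poses are not given: they have to be found in the camera images.
- trap: Moisture trap, fixed to the table, at a varying place left or right: round steel flange (80 mm across), clear bowl, grey head 62 mm across up to 110 mm high, then a 24 mm dark collar up to 116 mm. A brass port pokes out 11 mm from the head on both its left and right. Origin: centre of the flange's underside, on the table; z up.
- purge_top (a point): Centre of the top face of the yellow plunger cap (32 mm across, 10 mm thick) on the trap's axis, 140 mm above the table when up. Moves with the cap.
- purge (a joint): Stroke of the plunger, m: 0 up, grows as it is pushed straight down, 0.012 at the stop. The spring takes 4 N to start and 9 N at the stop, and pushes it back up when released.
- valve: Air valve, fixed to the table, at a varying place and yaw on the side that the trap is not: round steel flange (80 mm across), brass body, upright stem. Origin: centre of the flange's underside, on the table, on the wheel's axis; z up. Its +x points to where the handle stands when the valve is closed; a green tab (36 x 12 mm) sticking out from the flange marks that direction.
- wheel_hub (a point): Centre of the top of the wheel's hub, on the vertical turning axis, 88 mm above the table. The red wheel is level: rim 112 mm across outside, 12 mm thick, its mid plane 80 mm above the table; nothing on it but the handle rises over 92 mm.
- wheel (a joint): Angle of the valve wheel, rad, many turns: 0 at the closed stop, grows as it opens (counterclockwise seen from above); one turn is 6.283, two turns 12.566. Starts partly open (less than one turn). It ends at 19.5. Stiff: 0.15 N m of friction (3 N at the handle), and it stays where it is left.
- crank: Black upright handle on the wheel's rim, 50 mm from the axis, a round grip 22 mm in diameter and 56 mm tall, that spins freely on its own vertical pin, so that a gripper can hold it and carry it round the circle without turning itself. Origin: its foot, on the rim's top, 86 mm above the table; z up along the grip; the grip reaches from 2 to 58 mm over the origin.
- jar_navy: Dark blue jar with steel lid, 72 mm across, 85 mm tall, loose, bystander. Origin: centre of its underside.
- jar_sky: Light blue jar with steel lid, 72 mm across, 85 mm tall, loose, bystander. Origin: centre of its underside.
- swatch: Blue glass tile lying on the table, 90 x 60 x 8 mm, loose, bystander. Origin: centre of its underside.
- marker: Grey marker pen with black cap lying on the table, 125 mm long, 14 mm thick, loose, bystander. Origin: below its middle, on the table.
Not all that is in view belongs to the job. Of the things like the trap, leave any that is purple; of the rest the smaller one is meant. There is more than one size of the valve; the one meant has the size given above.

How it is judged:
By the outcome, as a careful person would: the job done as asked, in the order asked, and still so for the second after the job is handed in, while the arm keeps its last pose, push and grip.
It also fails if it takes over 70 s, if anything falls off the work surface, if the arm or the gripper's body presses on something with over 40 N, if the wrist force passes 120 N, or if a joint passes its speed limit or range.

### The arm

A 6-joint arm with a two-finger parallel gripper is mounted at the origin on the work surface. World frame = base frame: x ahead of the robot, y to its left, z up, the work surface at z = 0. Lengths are in m, angles in rad, forces in N, time in s.
With the tool pointing down it reaches from about 0.425 to 0.95 m from the base axis. Payload 3.5 kg.
Tool frame: the origin (TCP) lies between the finger pads, 19 mm behind the fingertips; this is the grasp point; z points along the fingers, y is the line along which they close (so a half turn about z gives the same grasp; the last joint's range is limited). The gripper opens to 85 mm and grips with 20 to 120 N. Pads are 22 mm wide; open, the fingers measure 114 mm over their backs; the gripper's body (76 mm by 85 mm) begins 54 mm behind the grasp point. The pads swing forward as they close: fully open they stand 13 mm farther back than shut.
Start: joints at [1.118, 0.286, 1.577, -0, 1.279, -0.15], TCP at [0.201, 0.644, 0.25] pointing down, gripper open.
Joint ranges: [-2.77, 2.77], [-0.9, 2.22], [0.21, 2.48], [-1.53, 4.67], [0.24, 2.81], [-2.84, 2.84]. Speed limits (rad/s): [2.79, 2.79, 3.14, 3.14, 3.14, 3.14].

### API

Orientations are given as a unit quaternion [x, y, z, w].
In Python, from plant import ctrl gives the robot as it stands.
- The arm moves only by the tool carry_out, never from a script. Its argument "deltas" is one flat list of numbers, 6 for each row, row after row: the shift along the tool's x, y, z in m, then the turn, a rotation vector about the tool's x, y, z in rad. A call has 1 to 5 rows; each row is the pose to reach, as a shift and turn from the pose commanded when the call began, along the tool's axes at that moment; what a row does not reach only later rows make up. A row lasts 1/8 s, in which the tool goes at most 62.5 mm and 10.7 degrees, less where a joint would pass 70% of its speed; a pose out of reach is approached as far as the arm can. A call with a gripper value outside its range is refused whole. "grip" is the opening in per cent of the stroke, from 0 (shut) to 100 (fully open), set as the call begins (left out, the last holds). The fingers move at their own pace and stop on an object; "grip_force" is the grip in N (left out, the last holds). Time passes only in rows, so rows that repeat a pose let the fingers close. It gives the time, the measured TCP pose, the force, the opening and the grip force at its end, in the units of the state.
- ctrl.get_state(): the state, without advancing time (a new reading comes with each control period).
- ctrl.read_camera(name): name is "scene" or "top"; returns (picture, depth): 420x560x3 uint8, red, green, blue; 420x560 float32, m along the optical axis (not along the pixel's ray), 0 where there is no reading.
- ctrl.camera_model(name): a dict with "intrinsics" (3x3 intrinsics, pixels), "k1" (the pictures are not rectified: a ray, as slopes to the right and down, at radius r is drawn at 1 + k1 r^2 times it, then the intrinsics apply), "extrinsics" (4x4, takes a point from world to camera coordinates). Camera axes: x right, y down, z forward; pixel columns grow to the right and rows downward; lengths in m; the calibration is good to about 2 mm. A picture is of the moment at which its call begins. camera_model takes no time and is no camera call.
- ctrl.sign_off(): hands the job in; it is judged then, once.
Trained networks look in the newest picture that a camera, given by its name, has taken for a name from the list of things; names that differ only in an ending like _2 or _b are one class to them, and where a whole thing is asked for, a point or a joint stands for the part that bears it (a point fixed in the world has none). Each returns a list of dicts, best first, with "score" (0 to 1); they miss things now and then, are a little off and sometimes report something else, mostly with a low value. They report only what shows in the picture. A call takes as long as a camera call. They do not tell look-alikes from the thing itself.
- ctrl.find_in(camera, query): "uv" ([column, row] in pixels, amid what is visible of it).
The state is a dict: "time": time; "qpos": joint angles; "dq": joint speeds; "joint_efforts": joint torques, N m; "eef_pos": TCP position; "tcp_rot": TCP orientation; "contact_force": force on the tool from outside, world axes, zero at the start; "wrist_torque": the same for the moment, N m; "opening": opening from 0.0 (shut) to 1.0 (fully open); "finger_force": force on a finger pad.
Only numpy, scipy, OpenCV 4.12 (cv2) and the standard library are available. Lean on these libraries where they do the work, as an engineer would, in place of code of your own. Each camera call takes 0.05 s, during which the arm holds its last target. There are 200 camera calls.

## Working session

There is one attempt and no reset: what is moved stays moved. The work goes in short steps, Python scripts to look and compute and a tool call to move; the robot and the scene stay as the last step left them, time stands still between calls to the robot, and variables do not carry over. Pictures are saved under pics/ and viewed, at most 10 in all, crops included, and the job is handed in when it is done.

Besides the shell and the picture viewer there is one more tool, called after "Request:" as name(argument=value, ...) on one line, values as JSON. carry_out: Moves the arm, as the interface text tells. Its arguments: {"type":"object","properties":{"deltas":{"type":"array"},"grip":{"type":"number"},"grip_force":{"type":"number"}},"required":["deltas"]}

```bash
mkdir -p pics; ls
cat > h.py <<'E'
import numpy as np, cv2
from plant import ctrl
def save(name,fn):
    im,d=ctrl.read_camera(name); cv2.imwrite('pics/'+fn,im[:,:,::-1]); np.save('pics/'+name+'_d.npy',d); return im,d
def cloud(name,d):
    m=ctrl.camera_model(name);K=np.array(m['intrinsics']);E=np.array(m['extrinsics'])
    h,w=d.shape;u,v=np.meshgrid(np.arange(w),np.arange(h))
    p=cv2.undistortPoints(np.stack([u,v],-1).reshape(-1,1,2).astype(float),K,np.array([m['k1'],0,0,0.])).reshape(h,w,2)
    P=np.dstack([p*d[...,None],d])
    return (P-E[:3,3])@E[:3,:3]
E
python3 - <<'E'
from h import *
for c in('top','scene'):
    im,d=save(c,c+'1.png'); P=cloud(c,d); np.save('pics/'+c+'_P.npy',P)
    for q in('trap','purge_top','valve','wheel_hub','crank','jar_navy','jar_sky','swatch','marker'):
        for r in ctrl.find_in(c,q)[:4]:
            u,v=map(int,r['uv']); print(c,q,round(r['score'],2),u,v,P[v,u].round(3))
print(ctrl.get_state())
E
```

```text
pics
top trap 0.66 190 279 [0.375 0.228 0.148]
top trap 0.65 155 221 [0.519 0.33  0.111]
top purge_top 0.68 179 285 [0.364 0.248 0.185]
top purge_top 0.55 144 216 [0.531 0.352 0.139]
top valve 0.95 382 139 [ 0.762 -0.274  0.08 ]
top valve 0.84 342 259 [ 0.429 -0.172  0.058]
top valve 0.68 354 208 [ 0.569 -0.197  0.089]
top wheel_hub 0.69 387 134 [ 0.767 -0.277  0.118]
top wheel_hub 0.66 343 262 [ 0.421 -0.174  0.064]
top wheel_hub 0.63 357 204 [ 0.586 -0.223  0.007]
top wheel_hub 0.49 264 138 [0.753 0.051 0.085]
top crank 0.61 393 151 [ 0.711 -0.277  0.169]
top jar_navy 0.42 355 210 [ 0.563 -0.199  0.092]
top swatch 0.72 280 253 [ 0.44  -0.003  0.005]
top marker 0.45 279 192 [0.614 0.004 0.012]
scene trap 0.64 364 261 [0.541 0.218 0.101]
scene trap 0.58 428 302 [0.553 0.36  0.109]
scene trap 0.5 197 185 [ 0.579 -0.209  0.084]
scene purge_top 0.77 424 190 [0.371 0.247 0.182]
scene purge_top 0.65 369 239 [0.517 0.209 0.142]
scene purge_top 0.49 436 284 [0.531 0.357 0.14 ]
scene valve 0.93 116 225 [ 0.78  -0.249  0.106]
scene valve 0.91 201 188 [ 0.577 -0.198  0.078]
scene valve 0.86 24
[... 491 characters left out ...]
'qpos': array([ 1.11798717e+00,  2.86278970e-01,  1.57670568e+00,  8.96624130e-06,
        1.27856275e+00, -1.50015500e-01]), 'dq': array([ 8.73422855e-05,  9.94928065e-04,  3.69636167e-04, -1.83588258e-03,
       -1.99003353e-03,  2.51071110e-04]), 'joint_efforts': array([ 9.39680976e-04, -4.05955160e+01, -2.92955607e+01, -5.78329218e-05,
        3.93276250e-04,  2.85484234e-06]), 'eef_pos': array([0.20125332, 0.64429174, 0.25003582]), 'tcp_rot': array([1.50820408e-01, 9.88561179e-01, 2.28812262e-05, 2.61766135e-06]), 'contact_force': array([ 0.50017969, -1.02631447,  0.72616648]), 'wrist_torque': array([0.03727698, 0.02504418, 0.03676827]), 'finger_force': 0.0, 'opening': 1.00446610519983}
```

View pics/top1.png

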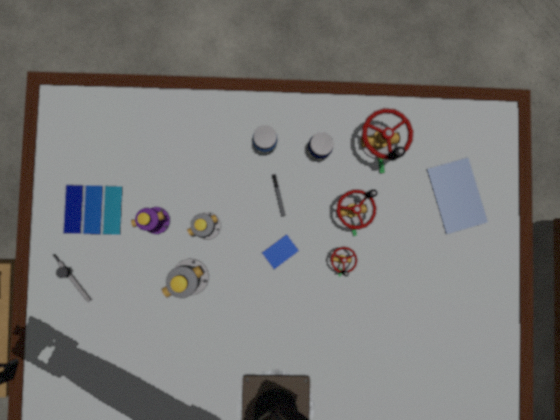

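View pics/scene1.png

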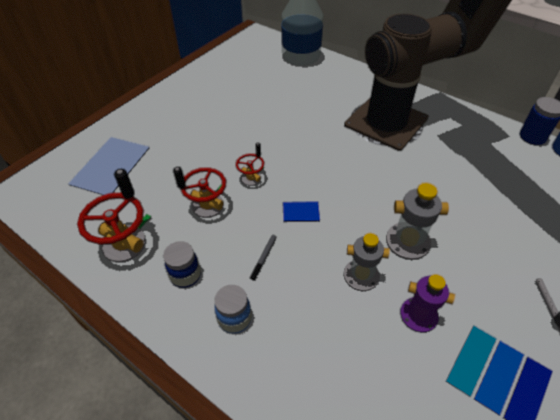

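The job's trap is the small grey one (top 203,225; scene 369,239). The valve is the middle-sized one (top 356,209; scene 203,185), with its handle at top (372,193) and its green tab at (354,232). Next I'll measure these precisely.

```bash
cat > m.py <<'E'
from h import *
from scipy.optimize import least_squares
def circ(p):
    r=least_squares(lambda a:np.hypot(p[:,0]-a[0],p[:,1]-a[1])-a[2],[*p.mean(0)[:2],.05],loss='soft_l1',f_scale=.003); return r.x
def near(P,c,r): return np.hypot(P[...,0]-c[0],P[...,1]-c[1])<r
def go(cs=('top','scene')):
  for c in cs:
    im=cv2.cvtColor(cv2.imread(f'pics/{c}1.png'),cv2.COLOR_BGR2HSV).astype(int); P=np.load(f'pics/{c}_P.npy')
    H,S,V=im[...,0],im[...,1],im[...,2];z=P[...,2]
    y=near(P,(.517,.209),.04)&(z>.125)&(z<.15)&(S>150)&(H>18)&(H<35)
    p=P[y]; print(c,'cap',len(p),p.mean(0).round(4),((p.max(0)+p.min(0))/2).round(4),np.ptp(p,0).round(3))
    r=near(P,(.575,-.205),.08)&((H<8)|(H>172))&(S>130)&(z>.07)&(z<.1)
    p=P[r]; rr=np.hypot(*(p[:,:2]-np.median(p[:,:2],0)).T); 
    a=circ(p); k=abs(np.hypot(p[:,0]-a[0],p[:,1]-a[1])-a[2])<.012; a=circ(p[k]); print('rim',len(p),k.sum(),a.round(4),p[k][:,2].mean().round(4))
    g=near(P,(.575,-.205),.1)&(H>45)&(H<85)&(S>90)&(z<.04)
    p=P[g]; print('tab',len(p),p.mean(0).round(4)); t=p.mean(0)-[*a[:2],0]; print('tab ang',np.degrees(np.arctan2(t[1],t[0])),np.hypot(*t[:2]))
    b=near(P,a[:2],.08)&(z>.1)&(z<.15)&(V<80)
    p=P[b]; print('handle',len(p),p.mean(0).round(4),p.max(0).round(3),p.min(0).round(3)); t=((p.max(0)+p.min(0))/2)-[*a[:2],0]; print('h ang',np.degrees(np.arctan2(t[1],t[0])),np.hypot(*t[:2]))
go()
E
python3 m.py
```

```text
top cap 46 [0.5116 0.2121 0.1408] [0.5126 0.2099 0.1408] [0.023 0.018 0.008]
rim 357 279 [ 0.5664 -0.203   0.0488] 0.0864
tab 15 [ 0.5046 -0.214   0.0097]
tab ang -169.98191215824372 0.06273986948938683
handle 54 [ 0.6035 -0.2274  0.1329] [ 0.613 -0.222  0.149] [ 0.596 -0.239  0.1  ]
h ang -36.01486000118483 0.04688880679433405
scene cap 167 [0.515  0.2111 0.1393] [0.5131 0.2106 0.137 ] [0.029 0.029 0.012]
rim 514 402 [ 0.5679 -0.2004  0.049 ] 0.0842
tab 2 [ 0.5071 -0.217   0.0074]
tab ang -164.71175627245808 0.06307306695662442
handle 151 [ 0.6092 -0.2275  0.1261] [ 0.617 -0.222  0.146] [ 0.595 -0.239  0.101]
h ang -37.98906701342967 0.04863164779447864
```

Request:
carry_out(deltas=[-0.0427,-0.0321,0,0,0,-0.0606,-0.0854,-0.0642,0,0,0,-0.1212,-0.1281,-0.0963,0,0,0,-0.1817,-0.1708,-0.1284,0,0,0,-0.2423,-0.2135,-0.1605,0,0,0,-0.3028], grip=0, grip_force=40)

```text
time: 1.62
eef_pos: [0.358, 0.426, 0.2503]
tcp_rot: [-0.001, 1.0, 0.0, 0.0]
contact_force: [0.7, 0.0, -0.4]
opening: 0.005
finger_force: 0.0
```

Request:
carry_out(deltas=[-0.031,-0.043,0,0,0,0,-0.062,-0.086,0,0,0,0,-0.093,-0.129,0,0,0,0,-0.124,-0.172,0,0,0,0,-0.155,-0.2155,0,0,0,0])

```text
time: 2.25
eef_pos: [0.513, 0.2104, 0.2504]
tcp_rot: [0.0, 1.0, 0.0, 0.0]
contact_force: [0.4, 0.3, 0.8]
opening: 0.005
finger_force: 0.0
```

Request:
carry_out(deltas=[0,0,0.03,0,0,0,0,0,0.055,0,0,0,0,0,0.075,0,0,0,0,0,0.083,0,0,0,0,0,0.083,0,0,0])

```text
time: 2.88
eef_pos: [0.512, 0.212, 0.1668]
tcp_rot: [-0.0, 1.0, -0.0, -0.0]
contact_force: [-0.8, 0.6, -0.3]
opening: 0.001
finger_force: 0.0
```

Run:
```python
from h import *
im,d=save('scene','s2.png'); print(ctrl.get_state()['eef_pos'])
cv2.imwrite('pics/s2c.png',cv2.resize(im[180:320,300:480,::-1],None,fx=4,fy=4))
```

```text
[0.51253558 0.21207265 0.1676837 ]
```

View pics/s2c.png

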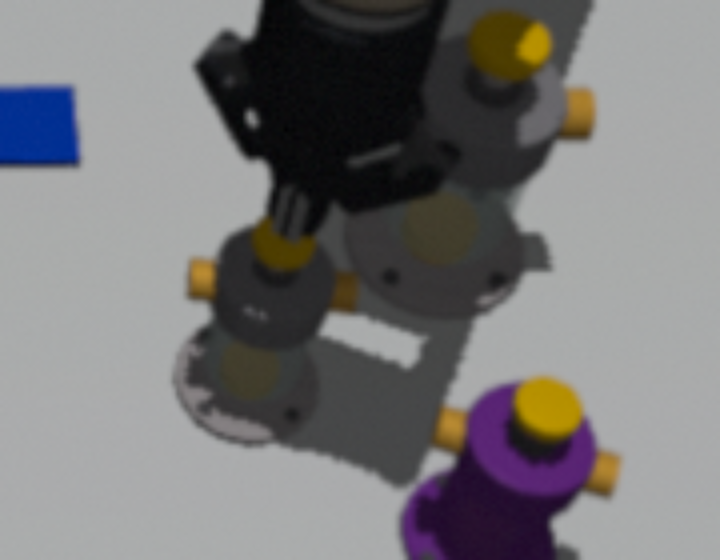

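The closed fingers sit over the middle of the yellow cap (crop 290,230), clear of the larger trap. Pushing down.

Request:
carry_out(deltas=[0,0,0.008,0,0,0,0,0,0.014,0,0,0,0,0,0.018,0,0,0,0,0,0.02,0,0,0,0,0,0.02,0,0,0])

```text
time: 3.55
eef_pos: [0.5132, 0.2122, 0.1489]
tcp_rot: [-0.0, 1.0, 0.0, 0.001]
contact_force: [-1.2, -0.2, 7.2]
opening: -0.003
finger_force: 3.9
```

Request:
carry_out(deltas=[0,0,0.001,0,0,0,0,0,0.002,0,0,0,0,0,0.002,0,0,0])

```text
time: 3.92
eef_pos: [0.5131, 0.2122, 0.1472]
tcp_rot: [-0.0, 1.0, 0.0, 0.001]
contact_force: [-1.7, -0.5, 8.8]
opening: -0.001
finger_force: 4.3
```

Request:
carry_out(deltas=[0,0,0.001,0,0,0,0,0,0.002,0,0,0,0,0,0.002,0,0,0])

```text
time: 4.3
eef_pos: [0.5133, 0.2123, 0.1467]
tcp_rot: [-0.0, 1.0, 0.0, 0.001]
contact_force: [-4.4, -0.8, 13.8]
opening: -0.0
finger_force: 7.3
```

Request:
carry_out(deltas=[0,0,0.001,0,0,0,0,0,0.001,0,0,0,0,0,-0.01,0,0,0,0,0,-0.04,0,0,0,0,0,-0.08,0,0,0])

```text
time: 4.92
eef_pos: [0.5111, 0.2117, 0.2222]
tcp_rot: [-0.0, 1.0, -0.0, -0.002]
contact_force: [0.6, 0.5, -0.2]
opening: -0.001
finger_force: 0.0
```

```bash
sed -i "s/^go()$/import sys\nif __name__=='__main__': go()/" m.py
python3 - <<'E'
from h import *
im,d=save('scene','s3.png'); P=cloud('scene',d); H=cv2.cvtColor(im,cv2.COLOR_RGB2HSV).astype(int)
m=(np.hypot(P[...,0]-.513,P[...,1]-.211)<.02)&(H[...,0]>18)&(H[...,0]<35)&(H[...,1]>130)&(P[...,2]>.1)
print(m.sum(),P[m].max(0),np.percentile(P[m][:,2],80),ctrl.get_state()['eef_pos'])
E
```

```text
175 [0.52811049 0.22545789 0.14321451] 0.1407182718649556 [0.51447976 0.21252353 0.22973162]
```

Request:
carry_out(deltas=[-0.009,-0.044,0,0,0,0,-0.018,-0.088,0,0,0,0,-0.027,-0.132,0,0,0,0,-0.036,-0.176,0,0,0,0,-0.045,-0.22,0,0,0,0], grip=100)

```text
time: 5.6
eef_pos: [0.5571, -0.0094, 0.2224]
tcp_rot: [-0.0, 1.0, 0.0, -0.0]
contact_force: [0.1, 0.2, -0.8]
opening: 1.0
finger_force: 0.0
```

Request:
carry_out(deltas=[-0.01,-0.045,0,0,0,0,-0.02,-0.09,0,0,0,0,-0.03,-0.135,0,0,0,0,-0.04,-0.18,0,0,0,0,-0.048,-0.222,0,0,0,0])

```text
time: 6.22
eef_pos: [0.6052, -0.2316, 0.2221]
tcp_rot: [0.0, 1.0, 0.0, -0.0]
contact_force: [0.4, 0.3, -0.8]
opening: 0.999
finger_force: 0.0
```

Request:
carry_out(deltas=[0,0,0,0,0,0,0,0,0,0,0,0])

```text
time: 6.48
eef_pos: [0.6048, -0.2296, 0.2221]
tcp_rot: [0.0, 1.0, 0.001, -0.001]
contact_force: [-0.8, 0.5, -0.3]
opening: 1.003
finger_force: 0.0
```

Request:
carry_out(deltas=[-0.001,0,0.03,0,0,0,-0.001,0,0.06,0,0,0,-0.001,0,0.085,0,0,0,-0.001,0,0.098,0,0,0,-0.001,0,0.098,0,0,0])

```text
time: 7.1
eef_pos: [0.6057, -0.2289, 0.1241]
tcp_rot: [-0.001, 1.0, 0.001, -0.001]
contact_force: [-0.2, -0.6, -0.7]
opening: 1.0
finger_force: 0.0
```

Run:
```python
from h import *
s=ctrl.get_state();print(s['eef_pos'],s['contact_force'])
im,d=save('scene','s4.png')
cv2.imwrite('pics/s4c.png',cv2.resize(im[90:240,90:290,::-1],None,fx=4,fy=4))
```

```text
[ 0.60569866 -0.22885006  0.12407188] [-0.15694214 -0.61850866 -0.66158956]
```

View pics/s4c.png

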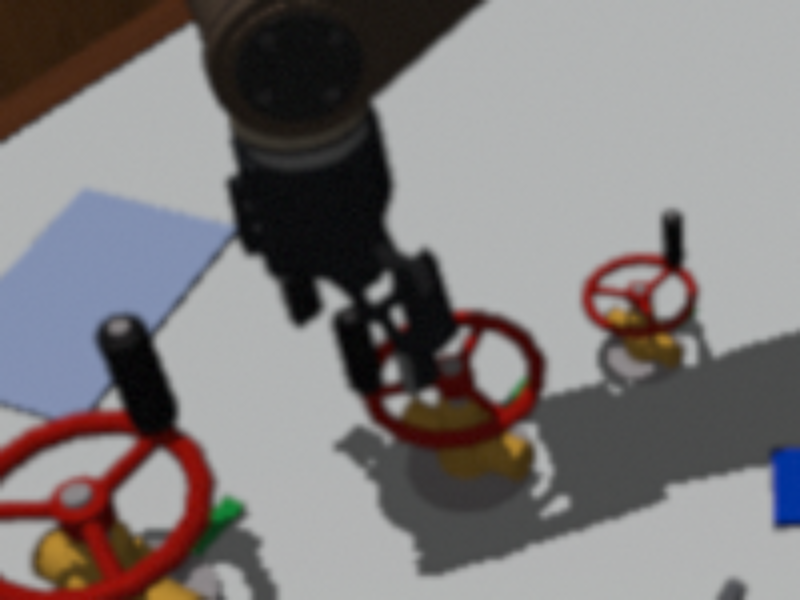

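The handle (crop 355,350) stands between the two fingers (305,300 and 430,340). Closing.

Request:
carry_out(deltas=[0,0,0,0,0,0,0,0,0,0,0,0,0,0,0,0,0,0,0,0,0,0,0,0,0,0,0,0,0,0], grip=0, grip_force=40)

```text
time: 7.78
eef_pos: [0.6069, -0.2312, 0.1262]
tcp_rot: [0.0, 1.0, -0.001, 0.001]
contact_force: [1.5, -3.1, 3.5]
opening: 0.243
finger_force: 39.5
```

Request:
carry_out(deltas=[0.0111,-0.0111,0,0,0,0,0.025,-0.0182,0,0,0,0,0.0404,-0.0206,0,0,0,0,0.0559,-0.0182,0,0,0,0,0.0698,-0.0111,0,0,0,0])

```text
time: 8.4
eef_pos: [0.5366, -0.2441, 0.1262]
tcp_rot: [0.0, 1.0, -0.003, 0.001]
contact_force: [0.3, -5.9, 2.6]
opening: 0.247
finger_force: 39.9
```

Request:
carry_out(deltas=[0,0,0,0,0,0,0,0,0,0,0,0])

```text
time: 8.65
eef_pos: [0.535, -0.2429, 0.1262]
tcp_rot: [-0.0, 1.0, -0.001, -0.002]
contact_force: [-6.7, -4.9, 5.7]
opening: 0.246
finger_force: 40.3
```

Run:
```python
from h import *
for i in range(3):
    s=ctrl.get_state();print(s['time'],s['eef_pos'],s['contact_force'],s['wrist_torque']); ctrl.read_camera('top')
```

```text
8.65 [ 0.53499428 -0.24286464  0.12616202] [-6.68524514 -4.9126162   5.70122282] [-0.78009754  1.02107754  0.00503031]
8.7 [ 0.53498211 -0.24284501  0.12613293] [-6.41661626 -4.69222008  6.74432773] [-0.82633997  0.86071315 -0.06477506]
8.75 [ 0.53498316 -0.24284443  0.1261252 ] [-6.66305679 -4.4400777   6.43271691] [-0.77067629  0.99382746 -0.01972822]
```

Request:
carry_out(deltas=[0.0089,0.0083,0,0,0,0,0.0148,0.017,0,0,0,0,0.0176,0.0234,0,0,0,0,0.0176,0.0234,0,0,0,0,0.0176,0.0234,0,0,0,0])

```text
time: 9.43
eef_pos: [0.5179, -0.2184, 0.1261]
tcp_rot: [-0.0, 1.0, -0.0, -0.001]
contact_force: [-5.1, -1.5, 6.9]
opening: 0.245
finger_force: 40.5
```

Request:
carry_out(deltas=[0.0008,0.0025,0,0,0,0,0.0008,0.0025,0,0,0,0])

```text
time: 9.68
eef_pos: [0.5172, -0.2163, 0.1261]
tcp_rot: [-0.0, 1.0, -0.001, -0.001]
contact_force: [-4.2, -3.4, 6.7]
opening: 0.249
finger_force: 40.2
```

Request:
carry_out(deltas=[0.0007,0.0025,0,0,0,0,0.0007,0.0025,0,0,0,0])

```text
time: 9.93
eef_pos: [0.5167, -0.2138, 0.1262]
tcp_rot: [-0.0, 1.0, -0.001, -0.001]
contact_force: [-3.4, -3.5, 6.0]
opening: 0.248
finger_force: 40.2
```

Request:
carry_out(deltas=[0.0005,0.0025,0,0,0,0,0.0005,0.0025,0,0,0,0])

```text
time: 10.18
eef_pos: [0.5164, -0.2125, 0.1261]
tcp_rot: [-0.001, 1.0, -0.002, -0.0]
contact_force: [-3.8, -7.2, 4.1]
opening: 0.243
finger_force: 40.3
```

Request:
carry_out(deltas=[0.0004,0.002,0,0,0,0,0.0004,0.002,0,0,0,0])

```text
time: 10.42
eef_pos: [0.5164, -0.2122, 0.1262]
tcp_rot: [-0.001, 1.0, -0.004, 0.0]
contact_force: [-2.4, -12.0, 2.0]
opening: 0.242
finger_force: 40.1
```

Request:
carry_out(deltas=[0.0,0.002,0,0,0,0,0.0,0.002,0,0,0,0])

```text
time: 10.68
eef_pos: [0.5163, -0.2119, 0.1262]
tcp_rot: [-0.001, 1.0, -0.006, 0.001]
contact_force: [-3.1, -17.7, -0.7]
opening: 0.245
finger_force: 40.1
```

Request:
carry_out(deltas=[-0.0018,-0.0099,0,0,0,0,-0.009,-0.0238,0,0,0,0,-0.02,-0.0349,0,0,0,0,-0.034,-0.042,0,0,0,0,-0.0494,-0.0444,0,0,0,0])

```text
time: 11.3
eef_pos: [0.565, -0.2534, 0.1261]
tcp_rot: [0.0, 1.0, -0.002, -0.001]
contact_force: [-3.9, -4.0, 5.5]
opening: 0.24
finger_force: 40.6
```

Request:
carry_out(deltas=[-0.0154,0.0024,0,0,0,0,-0.0294,0.0096,0,0,0,0,-0.0404,0.0206,0,0,0,0,-0.0476,0.0346,0,0,0,0,-0.05,0.05,0,0,0,0])

```text
time: 11.92
eef_pos: [0.6156, -0.2008, 0.1261]
tcp_rot: [-0.0, 1.0, -0.001, -0.001]
contact_force: [-6.8, -4.2, 8.9]
opening: 0.244
finger_force: 40.8
```

Request:
carry_out(deltas=[0.0024,0.0154,0,0,0,0,0.0096,0.0294,0,0,0,0,0.0206,0.0404,0,0,0,0,0.0346,0.0476,0,0,0,0,0.05,0.05,0,0,0,0])

```text
time: 12.55
eef_pos: [0.5667, -0.1531, 0.1262]
tcp_rot: [-0.001, 1.0, -0.004, 0.003]
contact_force: [3.2, -13.5, -0.0]
opening: 0.248
finger_force: 40.0
```

Request:
carry_out(deltas=[0.0154,-0.0024,0,0,0,0,0.0294,-0.0096,0,0,0,0,0.0404,-0.0206,0,0,0,0,0.0476,-0.0346,0,0,0,0,0.05,-0.05,0,0,0,0])

```text
time: 13.18
eef_pos: [0.5156, -0.1989, 0.1261]
tcp_rot: [0.0, 1.0, 0.002, -0.0]
contact_force: [-0.3, 4.1, 8.5]
opening: 0.248
finger_force: 41.0
```

Request:
carry_out(deltas=[-0.0024,-0.0154,0,0,0,0,-0.0096,-0.0294,0,0,0,0,-0.0206,-0.0404,0,0,0,0,-0.0346,-0.0476,0,0,0,0,-0.05,-0.05,0,0,0,0])

```text
time: 13.8
eef_pos: [0.565, -0.2533, 0.1262]
tcp_rot: [-0.0, 1.0, -0.002, -0.001]
contact_force: [-3.9, -7.4, 6.4]
opening: 0.246
finger_force: 40.8
```

Request:
carry_out(deltas=[-0.0154,0.0019,0,0,0,0,-0.0294,0.0086,0,0,0,0,-0.0404,0.0191,0,0,0,0,-0.0476,0.0331,0,0,0,0,-0.05,0.0485,0,0,0,0])

```text
time: 14.42
eef_pos: [0.6156, -0.2024, 0.1261]
tcp_rot: [-0.0, 1.0, -0.001, -0.001]
contact_force: [-6.0, -3.9, 8.7]
opening: 0.247
finger_force: 40.8
```

Request:
carry_out(deltas=[0.0024,0.0154,0,0,0,0,0.0096,0.0294,0,0,0,0,0.0206,0.0404,0,0,0,0,0.0346,0.0476,0,0,0,0,0.05,0.05,0,0,0,0])

```text
time: 15.05
eef_pos: [0.5668, -0.1533, 0.1262]
tcp_rot: [-0.0, 1.0, -0.002, 0.002]
contact_force: [3.9, -9.6, 2.1]
opening: 0.246
finger_force: 40.3
```

Request:
carry_out(deltas=[0.0154,-0.0024,0,0,0,0,0.0294,-0.0096,0,0,0,0,0.0404,-0.0206,0,0,0,0,0.0476,-0.0346,0,0,0,0,0.05,-0.05,0,0,0,0])

```text
time: 15.68
eef_pos: [0.5154, -0.2011, 0.1261]
tcp_rot: [0.0, 1.0, 0.002, -0.0]
contact_force: [0.6, 4.4, 8.6]
opening: 0.246
finger_force: 41.0
```

Request:
carry_out(deltas=[0,0,0,0,0,0,0,0,0,0,0,0])

```text
time: 15.92
eef_pos: [0.5154, -0.2029, 0.1261]
tcp_rot: [-0.0, 1.0, -0.0, -0.0]
contact_force: [-2.0, -2.5, 8.1]
opening: 0.248
finger_force: 40.8
```

Request:
carry_out(deltas=[-0.0002,-0.004,0,0,0,0,-0.0006,-0.0075,0,0,0,0,-0.0009,-0.009,0,0,0,0,-0.0009,-0.009,0,0,0,0,-0.0009,-0.009,0,0,0,0])

```text
time: 16.55
eef_pos: [0.516, -0.2105, 0.1261]
tcp_rot: [-0.0, 1.0, 0.001, -0.001]
contact_force: [-2.9, 1.6, 10.8]
opening: 0.249
finger_force: 41.1
```

Request:
carry_out(deltas=[-0.0003,-0.0022,0,0,0,0,-0.0003,-0.0022,0,0,0,0,-0.0003,-0.0022,0,0,0,0])

```text
time: 16.92
eef_pos: [0.5163, -0.2127, 0.1261]
tcp_rot: [-0.0, 1.0, 0.001, -0.001]
contact_force: [-2.3, 1.0, 11.4]
opening: 0.248
finger_force: 41.1
```

Run:
```python
from h import *
for i in range(2):
    s=ctrl.get_state();print(s['time'],s['eef_pos'],s['contact_force']); im,d=save('scene','s5.png')
cv2.imwrite('pics/s5c.png',cv2.resize(im[90:240,90:290,::-1],None,fx=4,fy=4))
```

```text
16.925 [ 0.51629399 -0.21266218  0.12607182] [-2.30717509  0.99034758 11.35735913]
16.975 [ 0.51631011 -0.21266029  0.12608386] [-2.67698123  1.54800667 10.33006608]
```

View pics/s5c.png

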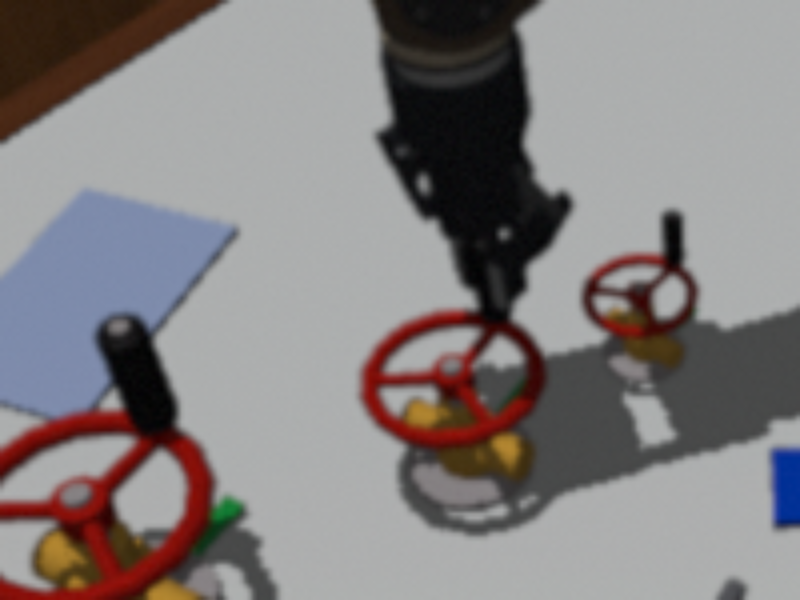

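The gripper still holds the handle (crop 495,305), and the handle is back at the measured stop position after two counterclockwise turns. I'm handing the job in.

```bash
python3 -c "
from plant import ctrl
print(ctrl.sign_off())"
```

```text
the job is handed in; nothing more can be done
None
```

I handed the job in at about 17 s: the purge plunger was pushed to its stop and sprang back, and the valve was closed to its stop and backed off two full turns, within about half a degree by arm position. The gripper still holds the black handle, and I kept clear of the jars, tile and marker but did not re-measure their positions.

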